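# Post a spent battery through the flap of the battery collecting box

## Robot

A 6-joint arm with a two-finger parallel gripper is mounted at the origin on the work surface; the furniture and walls round the work are solid. World frame = base frame: x ahead of the robot, y to its left, z up, the work surface at z = 0. Lengths are in m, angles in degrees, forces in N, time in s.
With the tool pointing down it reaches from about 0.4 to 0.825 m from the base axis. Payload 7 kg.
Tool frame: the origin (TCP) lies midway between the tips of the shut fingers; the grasp point (between the pads) lies 19 mm behind it; y points along the fingers, z is the direction in which the jaws open and shut, and the axes are right-handed (so a half turn about y gives the same grasp; the last joint's range is limited). The gripper opens to 88 mm and grips with 3 to 60 N. Pads are 19 mm wide; open, the fingers measure 130 mm over their backs; the gripper's body (78 mm by 193 mm) begins 47 mm behind the grasp point.
Start: joints at [-55.628, 20.546, 0.682, 0, -70.136, -16.507], TCP at [0.207, -0.642, 0.227] pointing down, gripper open.
Joint ranges: [-176.03, 176.03], [-82.01, 121.73], [-58.28, 71.71], [-173.87, 95.51], [-174.79, -0.11], [-173.66, 173.66]. Speed limits (degrees/s): [136.94, 136.94, 172.46, 180, 180, 180].

## Interface

Orientations are given as [roll, pitch, yaw] about the fixed x, y, z axes, in that order (R = Rz(yaw) Ry(pitch) Rx(roll)).
In Python, from plant import ctrl gives the robot as it stands.
- The arm moves only by the tool step_arm, never from a script. Its argument "rows" is a list that holds one entry, the list of rows, each a list of 7 numbers: the gripper command: -1 is shut, 1 is fully open, values between are in proportion, then the shift along the world's x, y, z in cm, then the turn, a rotation vector about the world's x, y, z in degrees. In form: [[[fingers, tx, ty, tz, rx, ry, rz], ...]]. A call has 1 to 12 rows; each row shifts and turns the commanded pose from where the row before left it; what a row does not reach is not made up. A row lasts 1/8 s, in which the tool goes at most 62.5 mm and 10.7 degrees, less where a joint would pass 70% of its speed; a pose out of reach is approached as far as the arm can. A call is refused whole if a number of a shift passes 6.25 or a number of a turn 10.7, either way. A call with a gripper value outside its range is refused whole. The fingers move at their own pace and stop on an object; the grip force is fixed at half the most. Time passes only in rows, so rows that do not move let the fingers close. It gives the time, the measured TCP pose, the force and the opening at its end, in the units of the state.
- ctrl.get_obs(): the state, without advancing time (a new reading comes with each control period).
- ctrl.snapshot(name): name is "scene" or "top" or "wrist"; returns the picture (480x640x3 uint8, blue, green, red); there is no depth.
- ctrl.camera_params(name): a dict with "vertical_fov" (degrees; the focal length in pixels is half the picture's height over the tangent of half this angle, whatever the lens; pixels are square), "cx", "cy" (the principal point, pixels), "rvec" (rotation vector, rad) and "tvec" (3), from world to camera coordinates, as OpenCV has them. Camera axes: x right, y down, z forward; pixel columns grow to the right and rows downward; lengths in m; the calibration is good to about 2 mm. A picture is of the moment at which its call begins: read the wrist's pose just before it. camera_params takes no time and is no camera call; for the wrist camera it gives the pose at the moment of the call.
- ctrl.close_job(): hands the job in, once; it reports no verdict.
The state is a dict: "clock": time; "joint_pos": joint angles; "qvel": joint speeds; "tau": joint torques, N m; "tool_pos": TCP position; "orientation": TCP orientation; "force": force on the tool from outside, world axes, zero at the start; "moment": the same for the moment, N m; "opening": finger opening in m.
Only numpy, scipy, OpenCV 4.12 (cv2) and the standard library are available. Lean on these libraries where they do the work, as an engineer would, in place of code of your own. Each camera call takes 0.05 s, during which the arm holds its last target. There are 200 camera calls.

## Task

Post the spent battery into the blue battery collecting box without picking it up: push the orange self-closing flap open with one finger and keep it open with that finger while the other finger pushes the battery along the channel and through the doorway, so that it drops into the bin. Then take the fingers out so that the flap swings shut behind it; do not lift or carry the battery, do not use the battery to push the flap open, and leave the other things on the table where they are.

Things in the scene. Friction and masses are not known exactly. Their poses are not given: they have to be found in the camera images.
- battery_box: Blue battery collecting box fixed to the table: a raised channel leads through a doorway with an orange flap into a bin, 280 mm long in all. Origin at table level (underside of the box) in the middle of the doorway; x points along the channel into the bin, y to the left of that, z up. No loads move it.
- channel_mouth (a point): Middle of the channel floor at its outer, open end, 165 mm before the doorway (-x), 60 mm above the table. The channel is open on top, 50 mm wide between 4 mm walls whose tops are 85 mm above the table. Its aluminium floor is a shallow V along x: 60 mm above the table in the middle, rising 4.4 mm to each wall.
- bin_floor (a point): Centre of the bin floor, 56 mm beyond the doorway, 5 mm above the table. Inside the bin reaches from x = 1 to 112 mm and is 108 mm wide; its walls are 100 mm high. Its top is open over a slot 56 mm wide (28 mm each side of the channel line), so fingers standing in the channel can travel on into the bin.
- battery: The spent battery: round cell, green with a white end, 50 mm long, about 17 mm diameter, 23 g. Lies on the V floor of the channel, lengthwise, its front end 45 to 62 mm short of the flap. Origin at the middle of its length, on its skin (underneath at the start; it rolls), its long axis is its y axis.
- flap (a joint): Orange flap that shuts the doorway: 64 mm wide, 32 mm high (64 to 96 mm above the table), 3 mm thick, on an upright hinge pin at the right (box frame x 3, y -37.5 mm), free edge at y +29.5 mm. Swings into the bin only: 0 shut, 1.6 rad open. A spring shuts it when let go: 0.05 N m shut, 0.18 N m fully open (1.5 to 5 N at a finger in mid doorway).
- flap_middle (a point): Point on the orange flap 37.5 mm from its hinge, half way up (80 mm above the table); in the middle of the doorway when shut, moves with the flap.
- doorway (a point): Fixed point in the middle of the doorway at the end of the channel floor (60 mm above the table), under the shut flap.
- eraser: Bystander: green and white eraser, 22x45x12 mm, origin at the centre of its underside.
- marker: Bystander: white marker pen with red cap, 17x135x16 mm, origin at the centre of its underside.
- tape_roll: Bystander: roll of brown tape lying flat, 96 mm across, 48 mm high, origin at the centre of its underside.
- mug: Bystander: green and white mug, 78x116x101 mm, origin at the centre of its underside.
- stapler: Bystander: red stapler, 36x145x47 mm, origin at the centre of its underside.
- salt_shaker: Bystander: salt shaker, 44 mm across, 90 mm high, origin at the centre of its underside.
Not all that is in view belongs to the job. What is shaped like the battery but pink or purple is not meant.

How it is judged (in metres and radians):
On the way, in this order (a step that is already met when the one before it is completed fails the run):
1. a finger holds the flap open (more than 0.4 rad) while the battery is still in the channel, its centre more than 22 mm short of the doorway, not pressing on the flap (value of joint flap above 0.4 rad and contact force between the fingers and flap above 0.2 N and contact force between battery and flap below 0.3 N and x of battery in the frame of battery_box below -0.022 m and z of battery in the frame of battery_box above 0.05 m), for 0.1 s.
2. the battery's centre reaches the doorway (12 mm short of it or farther) while a finger still holds the flap open (more than 0.6 rad) (value of joint flap above 0.6 rad and contact force between the fingers and flap above 0.2 N and x of battery in the frame of battery_box above -0.012 m), for 0.1 s.
At the end, for the whole second after the job is handed in: The battery lies at rest inside the bin (beyond the doorway, between the bin's walls, its origin less than 50 mm above the table) and the flap is shut (below 0.08 rad) (x of battery in the frame of battery_box between 0 and 0.114 m and y of battery in the frame of battery_box between -0.056 and 0.056 m and z of battery in the frame of battery_box below 0.05 m and linear speed of battery below 0.03 m/s and value of joint flap below 0.08 rad); the robot touches nothing.
It fails at once if the battery is lifted or carried (its origin more than 33 mm above where it lay at the start) (height (world z) of battery above 0.0945 m).
It fails at once if the battery is rammed against the flap (over 4 N) (contact force between battery and flap above 4 N).
It fails at once if a bystander is moved more than 30 mm (distance of any of eraser, marker, tape_roll, mug, stapler, salt_shaker from where it was at the start of the episode above 0.03 m).
It also fails if it takes over 34 s, if anything falls off the work surface, if the arm or the gripper's body presses on something with over 40 N, if the wrist force passes 120 N, or if a joint passes its speed limit or range.

## Working session

There is one attempt and no reset: what is moved stays moved. The work goes in short steps, Python scripts to look and compute and a tool call to move; the robot and the scene stay as the last step left them, time stands still between calls to the robot, and variables do not carry over. Pictures are saved under pics/ and viewed, about 8 in all and at most 12, crops included, and the job is handed in when it is done.

Besides the shell and the picture viewer there is one more tool, called after "Request:" by a JSON object that holds its "fn" and its "kwargs". step_arm: Moves the arm, as the interface text tells. Its arguments: {"type":"object","properties":{"rows":{"type":"array"}},"required":["rows"]}

```bash
mkdir -p pics; ls; cat > h.py <<'E'
import numpy as np, cv2
from plant import ctrl
def cam(n):
    p=ctrl.camera_params(n); f=240/np.tan(np.radians(p["vertical_fov"])/2)
    R,_=cv2.Rodrigues(np.array(p["rvec"],float)); return f,p["cx"],p["cy"],R,np.array(p["tvec"],float).ravel()
def ray(c,u,v,z):
    f,cx,cy,R,t=c; d=R.T@np.array([(u-cx)/f,(v-cy)/f,1]); o=-R.T@t
    return o+d*(z-o[2])/d[2]
def proj(c,P):
    f,cx,cy,R,t=c; q=R@np.array(P,float)+t; return np.array([cx+f*q[0]/q[2],cy+f*q[1]/q[2]])
E
python3 - <<'E'
from h import *
print(ctrl.get_obs())
for n in("scene","top"):
    im=ctrl.snapshot(n); cv2.imwrite(f"pics/{n}0.png",im); p=ctrl.camera_params(n); print(n,p)
E
```

```text
pics
{'clock': 0.0, 'joint_pos': array([-5.56289393e+01,  2.05908760e+01,  6.35199068e-01, -1.96726146e-02,
       -7.01365718e+01, -1.65079718e+01]), 'qvel': array([ 0.08236903,  0.04620185,  0.05105854, -0.04108911,  0.01113327,
        0.10483368]), 'tau': array([ 1.33079542e-03, -5.82723355e+01,  2.93060428e+01,  6.99736252e+00,
        6.99873941e-03, -1.46209027e-04]), 'tool_pos': array([ 0.20689019, -0.64200638,  0.22564124]), 'orientation': array([-8.99062984e+01,  8.48346123e-03,  1.78563966e+01]), 'force': array([-0.50291867, -0.84556913, -0.35663131]), 'moment': array([-0.01515709,  0.02022507, -0.01010364]), 'opening': 0.08770115418423127}
scene {'vertical_fov': 53.85022426942541, 'cx': 317.4883919324113, 'cy': 236.75997719046168, 'rvec': array([ 0.57908987, -2.52176116,  1.36338117]), 'tvec': array([0.42058993, 0.08456844, 0.94036082])}
top {'vertical_fov': 42.99835393611224, 'cx': 314.57019107150023, 'cy': 229.43156292295546, 'rvec': array([ 2.14784807, -2.12779432,  0.18402924]), 'tvec': array([0.14077782, 0.41783027, 1.15305509])}
```

View pics/top0.png

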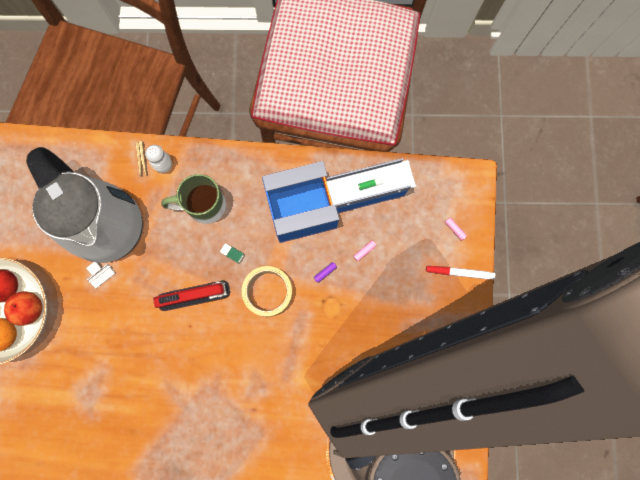

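View pics/scene0.png

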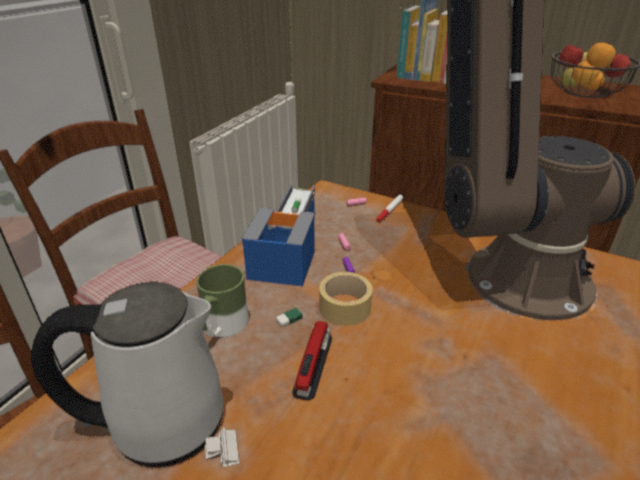

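The top view shows the box with its bin at about (300,203) and the channel mouth at (412,174). The candidates for the battery are the green and white cell at (370,184) in the channel, pink ones at (365,251) and (456,229), and a purple one at (325,272). The green one in the channel fits the description. I'll take an enlarged crop to confirm and measure.

```bash
python3 - <<'E'
from h import *
im=cv2.imread("pics/top0.png"); c=cam("top")
cr=im[150:250,250:425]; cv2.imwrite("pics/crop.png",cv2.resize(cr,None,fx=4.5,fy=4.5,interpolation=cv2.INTER_CUBIC))
hsv=cv2.cvtColor(im,cv2.COLOR_BGR2HSV); H,S,V=[hsv[...,i].astype(int) for i in range(3)]
roi=np.zeros(H.shape,bool); roi[150:250,250:425]=1
def rep(n,m,z):
    m=(m&roi).astype(np.uint8); k,l,s,ce=cv2.connectedComponentsWithStats(m)
    for i in range(1,k):
        if s[i,4]>15:
            p=np.argwhere(l==i)[:,::-1].astype(np.float32); r=cv2.minAreaRect(p); b=cv2.boxPoints(r)
            print(n,s[i,4],np.round(ce[i],1),[np.round(ray(c,*q,z)[:2],4).tolist() for q in b],np.round(ray(c,*ce[i],z),4))
rep("green",(H>45)&(H<80)&(S>120),.07)
rep("grey",(S<60)&(V>100)&(V<190),.1)
rep("white",(S<30)&(V>=200),.062)
rep("blue",(H>100)&(H<125)&(S>120),.1)
rep("orange",(H>5)&(H<18)&(S>200)&(V>200),.096)
E
```

```text
green 81 [366.7 184.2] [[0.4997, 0.0611], [0.5086, 0.0333], [0.4989, 0.0305], [0.4901, 0.0583]] [0.4993 0.0458 0.07  ]
grey 198 [362.2 169.9] [[0.5143, 0.1259], [0.5421, -0.0174], [0.5258, -0.02], [0.4981, 0.123]] [0.5192 0.0569 0.1   ]
grey 106 [373.6 196.4] [[0.4516, 0.1081], [0.4892, -0.0316], [0.4771, -0.0344], [0.4397, 0.1051]] [0.4688 0.036  0.1   ]
grey 21 [311.  234.4] [[0.392, 0.1701], [0.4017, 0.1334], [0.4004, 0.1331], [0.3907, 0.1697]] [0.3962 0.1515 0.1   ]
white 877 [293.9 175.4] [[0.5153, 0.2468], [0.5473, 0.131], [0.5196, 0.1239], [0.4879, 0.2393]] [0.5171 0.1857 0.062 ]
white 2937 [350.5 194.2] [[0.4746, 0.2362], [0.551, -0.036], [0.4762, -0.0538], [0.4015, 0.2158]] [0.4812 0.0764 0.062 ]
blue 1657 [297.1 198.3] [[0.4767, 0.2368], [0.5047, 0.1325], [0.4515, 0.1192], [0.424, 0.2227]] [0.4637 0.178  0.1   ]
blue 279 [370.7 201.3] [[0.4464, 0.1044], [0.4807, -0.0223], [0.4731, -0.0241], [0.4388, 0.1025]] [0.4595 0.0415 0.1   ]
blue 376 [307.8 231.1] [[0.3939, 0.2124], [0.4225, 0.1041], [0.4111, 0.1012], [0.3826, 0.2094]] [0.4023 0.1574 0.1   ]
```

View pics/crop.png

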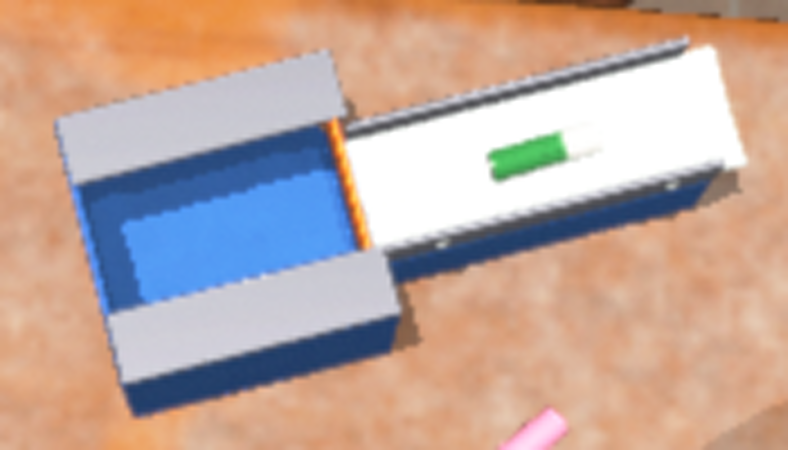

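The crop confirms it: a green cell with a white end lies in the channel (original pixels about 359 to 384, row 184). The bin lid and the slot edges are clear.

```bash
python3 - <<'E'
from h import *
c=cam("top"); P=lambda u,v,z: ray(c,250+u/4.5,150+v/4.5,z)[:2]
q={k:P(*v) for k,v in dict(A=(57,120,.1),B=(332,50,.1),C=(130,382,.1),D=(400,315,.1),E=(80,183,.1),F=(345,117,.1),G=(108,317,.1),Hh=(385,250,.1),m1=(713,47,.0644),m2=(745,163,.0644),w1=(347,133,.085),w2=(688,42,.085),w3=(387,252,.085),w4=(722,163,.085)).items()}
for a,b in("BA","DC","FE",("Hh","G"),("w2","w1"),("w4","w3")):
    d=q[a]-q[b]; d=-d; print(a,b,np.linalg.norm(d).round(4),np.degrees(np.arctan2(-d[0],d[1])).round(2))
mid=lambda a,b:(q[a]+q[b])/2
far=mid("A","C");near=mid("B","D");mouth=mid("m1","m2")
print("binfar",far,"binnear",near,"mouth",mouth,np.linalg.norm(far-mouth))
d=far-mouth;d/=np.linalg.norm(d);yaw=np.degrees(np.arctan2(-d[0],d[1]));print("yaw",yaw)
n=np.array([-d[1],d[0]])
door=mouth+.165*d; door2=far-.115*d; print("door",door,door2)
for nme,u,v,z in(("front",490,165,.0685),("rear",600,140,.0685),("flapT",328,122,.096),("flapB",366,250,.096)):
    p=P(u,v,z)-(door+door2)/2; print(nme,p@d,p@n)
for k in q: p=q[k]-(door+door2)/2; print(k,(p@d).round(4),(p@n).round(4))
E
```

```text
B A 0.118 15.33
D C 0.1138 14.7
F E 0.1131 14.96
Hh G 0.1171 14.43
w2 w1 0.1497 15.92
w4 w3 0.146 15.72
binfar [0.449482   0.22658496] binnear [0.47952676 0.11464721] mouth [ 0.52317356 -0.04219576] 0.2786997000562444
yaw 15.332020404061364
door [0.47954557 0.11693186] [0.47988938 0.11567784]
front -0.05751800974018016 0.00031892638872147924
rear -0.10581822715341968 0.0017142532096838456
flapT 0.006666227543515536 -0.028713256312863828
flapB 0.005520006778203241 0.027800805359317008
A 0.1154 -0.0571
B -0.0026 -0.0571
C 0.1133 0.0571
D -0.0005 0.0584
E 0.1127 -0.0287
F -0.0004 -0.028
G 0.1153 0.0287
Hh -0.0017 0.0306
m1 -0.1649 -0.0263
m2 -0.1638 0.0263
w1 -0.0008 -0.0248
w2 -0.1505 -0.0263
w3 -0.0037 0.0287
w4 -0.1496 0.0277
```

Request:
{"fn": "step_arm", "kwargs": {"rows": [[[1,2.4,5.7,0,0,0,-0.22],[1,2.4,5.7,0,0,0,-0.22],[1,2.4,5.7,0,0,0,-0.22],[1,2.4,5.7,0,0,0,-0.22],[1,2.4,5.7,0,0,0,-0.22],[1,2.4,5.7,0,0,0,-0.22],[1,2.5,5.7,0,0,0,-0.22],[1,2.5,5.7,0,0,0,-0.22],[1,2.5,5.7,0,0,0,-0.22],[1,2.5,5.7,0,0,0,-0.22],[1,2.5,5.7,0,0,0,-0.22],[1,2.5,5.7,0,0,0,-0.22]]]}}

```text
clock: 1.6
tool_pos: [0.5013, 0.0437, 0.2266]
orientation: [-90.0, -0.0, 15.2]
force: [1.1, -0.2, -0.3]
opening: 0.0876
```

Request:
{"fn": "step_arm", "kwargs": {"rows": [[[1,0,0,-4,0,0,0],[1,0,0,-2.6,0,0,0],[1,0,0,0,0,0,0]]]}}

```text
clock: 1.98
tool_pos: [0.4995, 0.0412, 0.1586]
orientation: [-90.0, 0.3, 15.2]
force: [0.7, -0.3, 0.4]
opening: 0.0875
```

```bash
cat > look.py <<'E'
import sys
from h import *
o=ctrl.get_obs(); print(o["clock"],o["tool_pos"].round(4),o["orientation"].round(2),o["force"].round(2),round(o["opening"],4))
door=np.array([.4797,.1163]);a=np.radians(15.2);d=np.array([-np.sin(a),np.cos(a)]);n=np.array([-d[1],d[0]])
p=o["tool_pos"][:2]-door;print("box c,y",(p@d).round(4),(p@n).round(4))
for v in sys.argv[2:]:
    c=cam(v); im=ctrl.snapshot(v); cv2.imwrite(f"pics/{v}{sys.argv[1]}.png",im)
E
python3 look.py 1 wrist
```

```text
1.975 [0.4995 0.0412 0.1586] [-90.03   0.27  15.23] [ 0.65 -0.26  0.42] 0.0875
box c,y -0.0777 0.0006
```

View pics/wrist1.png

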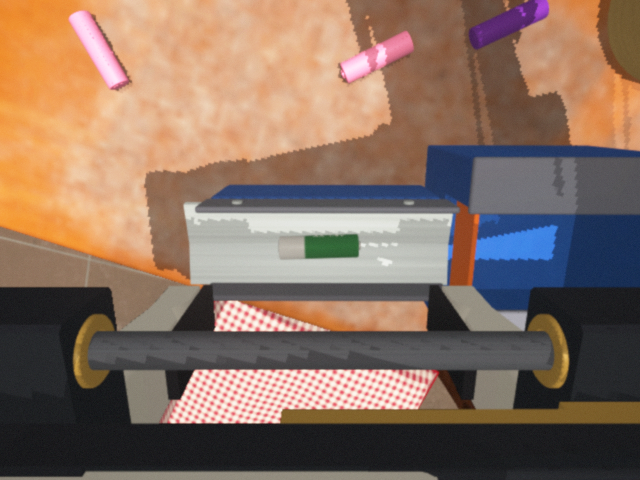

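The wrist view shows the battery at columns 279 to 358, row 246, the flap at column 462, and the channel walls at rows about 208 and 290. I'll measure these in the box frame.

```bash
python3 - <<'E'
from h import *
c=cam("wrist");door=np.array([.4797,.1163]);a=np.radians(15.2);d=np.array([-np.sin(a),np.cos(a)]);n=np.array([-d[1],d[0]])
for k,u,v,z in(("front",358,246,.0685),("rear",279,246,.0685),("flap lo",452,288,.064),("flap top out",455,208,.096),("flap far",475,208,.096),("wall top far out",440,298,.085),("wall near",300,203,.085),("wall near in",300,210,.085),("wall far in",300,283,.085),("wall far out",300,299,.085),("mouth",190,280,.0644),("lid cor",470,213,.1),("lid outer",470,157,.1)):
    p=ray(c,u,v,z)[:2]-door;print(k,(p@d).round(4),(p@n).round(4))
t=np.array([*(door-.0777*d+.0006*n),.1586])
for x,y in((54,0),(44,-9.5),(44,9.5),(-44,9.5)):
    print(x,y,proj(c,t+np.array([*(x*d+y*n)/1000,0])).round(0))
E
```

```text
front -0.0543 -0.003
rear -0.1035 -0.0031
flap lo 0.0083 -0.033
flap top out -0.005 0.0272
flap far 0.0058 0.0272
wall top far out -0.0055 -0.0306
wall near -0.0893 0.0275
wall near in -0.0893 0.0235
wall far in -0.0898 -0.021
wall far out -0.09 -0.0314
mouth -0.1621 -0.0275
lid cor 0.0019 0.0253
lid outer -0.0011 0.0547
54 0 [451. 303.]
44 -9.5 [425. 323.]
44 9.5 [428. 281.]
-44 9.5 [213. 281.]
```

Request:
{"fn": "step_arm", "kwargs": {"rows": [[[1,0.34,0.09,-3,0,0,0],[1,0,0,-2.5,0,0,0],[1,0,0,-2,0,0,0],[1,0,0,-1,0,0,0],[1,0,0,-0.4,0,0,0],[1,0,0,0,0,0,0]]]}}

```text
clock: 2.78
tool_pos: [0.5049, 0.0426, 0.0722]
orientation: [-90.0, -0.1, 15.2]
force: [-0.5, -0.2, 0.3]
opening: 0.0882
```

```bash
python3 look.py 2 wrist scene top; python3 - <<'E'
import cv2,numpy as np
w=cv2.resize(cv2.imread("pics/wrist2.png"),(480,360)); s=cv2.imread("pics/scene2.png")[170:290,230:350];s=cv2.resize(s,(300,300),interpolation=cv2.INTER_CUBIC)
o=np.zeros((360,780,3),np.uint8);o[:,:480]=w;o[:300,480:]=s;cv2.imwrite("pics/c2.png",o)
E
```

```text
2.775 [0.5049 0.0426 0.0722] [-9.000e+01 -6.000e-02  1.523e+01] [-0.51 -0.22  0.27] 0.0882
box c,y -0.0778 -0.005
```

View pics/c2.png

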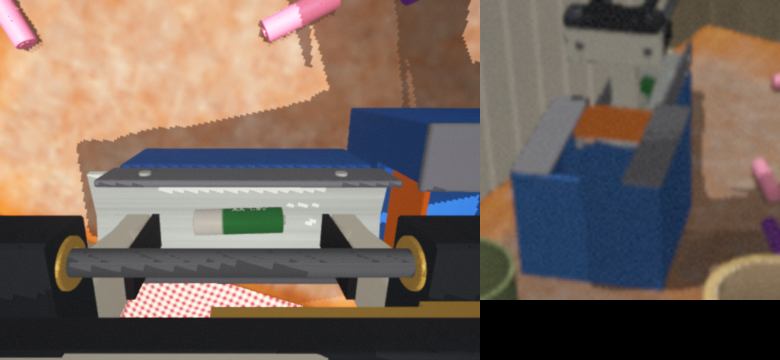

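The battery sits centred between the two fingers (composite columns 193 to 285, pads at about 155 and 325), and the front finger is short of the flap. Next I lower a little and narrow the jaws.

Request:
{"fn": "step_arm", "kwargs": {"rows": [[[0.41,-0.2,-0.05,-0.5,0,0,0],[0.41,0,0,0,0,0,0],[0.41,0,0,0,0,0,0],[0.41,0,0,0,0,0,0]]]}}

```text
clock: 3.42
tool_pos: [0.5025, 0.042, 0.0666]
orientation: [-90.0, -0.0, 15.2]
force: [-0.4, 0.4, 0.4]
opening: 0.0622
```

```bash
python3 look.py 3
```

```text
3.425 [0.5025 0.042  0.0666] [-9.000e+01 -1.000e-02  1.523e+01] [-0.43  0.37  0.38] 0.0622
box c,y -0.0777 -0.0026
```

Request:
{"fn": "step_arm", "kwargs": {"rows": [[[0.41,-0.157,0.579,0,0,0,0],[0.41,-0.157,0.579,0,0,0,0],[0.41,-0.157,0.579,0,0,0,0],[0.41,-0.157,0.579,0,0,0,0],[0.41,-0.157,0.579,0,0,0,0],[0.41,-0.157,0.579,0,0,0,0],[0.41,-0.157,0.579,0,0,0,0],[0.41,-0.157,0.579,0,0,0,0],[0.41,0,0,0,0,0,0],[0.41,0,0,0,0,0,0]]]}}

```text
clock: 4.68
tool_pos: [0.4897, 0.0882, 0.0665]
orientation: [-90.0, 0.0, 15.2]
force: [0.3, -3.6, 2.0]
opening: 0.0614
```

```bash
python3 look.py 4 wrist scene top; python3 - <<'E'
import cv2,numpy as np
w=cv2.resize(cv2.imread("pics/wrist4.png"),(480,360)); s=cv2.imread("pics/scene4.png")[170:290,230:350];s=cv2.resize(s,(300,300),interpolation=cv2.INTER_CUBIC)
o=np.zeros((360,780,3),np.uint8);o[:,:480]=w;o[:300,480:]=s;cv2.imwrite("pics/c4.png",o)
E
```

```text
4.675 [0.4897 0.0882 0.0665] [-9.000e+01  2.000e-02  1.523e+01] [ 0.29 -3.57  2.01] 0.0614
box c,y -0.0298 -0.0023
```

View pics/c4.png

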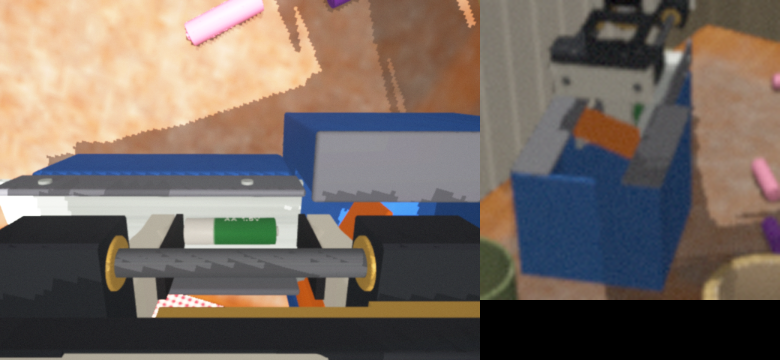

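The wrist view shows the battery against the rear pad in the channel (columns 183 to 277) and the front finger holding the flap ajar. The scene crop shows the flap turned at (605,130). I'll advance a little and hold there for step 1 with margin.

Request:
{"fn": "step_arm", "kwargs": {"rows": [[[0.41,-0.13,0.48,0,0,0,0],[0.41,0,0,0,0,0,0],[0.41,0,0,0,0,0,0]]]}}

```text
clock: 5.2
tool_pos: [0.4884, 0.0931, 0.0665]
orientation: [-90.0, 0.0, 15.2]
force: [0.7, -3.5, 1.0]
opening: 0.0618
```

```bash
python3 look.py 5 scene; python3 - <<'E'
from h import *
im=cv2.imread("pics/scene5.png");c=cam("scene");hsv=cv2.cvtColor(im,cv2.COLOR_BGR2HSV)
m=cv2.inRange(hsv,(5,180,80),(18,255,255));m[:190]=0;m[235:]=0;m[:,:262]=0;m[:,305:]=0
p=np.argwhere(m)[:,::-1]
door=np.array([.4797,.1163]);a=np.radians(15.2);d=np.array([-np.sin(a),np.cos(a)]);n=np.array([-d[1],d[0]])
# predicted top/bottom free corner per angle
for th in(.4,.5,.6,.7,.8):
    q=door+(.003+.067*np.sin(th))*d+(-.0375+.067*np.cos(th))*n
    print(th,proj(c,[*q,.096]).round(1),proj(c,[*q,.064]).round(1))
print(len(p),p.min(0),p.max(0),p[p[:,0]==p[:,0].max()],p[p[:,1]==p[:,1].max()])
E
```

```text
5.2 [0.4884 0.0931 0.0665] [-9.000e+01  2.000e-02  1.523e+01] [ 0.69 -3.47  1.02] 0.0618
box c,y -0.0247 -0.0023
0.4 [295.8 219.8] [296.2 233.2]
0.5 [293.7 221.2] [294.2 234.6]
0.6 [291.3 222.5] [291.9 235.9]
0.7 [288.7 223.6] [289.3 237.1]
0.8 [285.9 224.7] [286.5 238.2]
218 [268 215] [289 234] [[289 225]
 [289 227]
 [289 228]
 [289 229]
 [289 230]
 [289 231]
 [289 232]
 [289 233]
 [289 234]] [[288 234]
 [289 234]]
```

The flap is at about 0.68 rad with the battery centre near -31 mm, so step 1 is met. I now push the battery to the doorway and hold.

Request:
{"fn": "step_arm", "kwargs": {"rows": [[[0.41,-0.131,0.482,0,0,0,0],[0.41,-0.131,0.482,0,0,0,0],[0.41,-0.131,0.482,0,0,0,0],[0.41,-0.131,0.482,0,0,0,0],[0.41,-0.11,0.4,0,0,0,0],[0.41,0,0,0,0,0,0],[0.41,0,0,0,0,0,0]]]}}

```text
clock: 6.12
tool_pos: [0.4819, 0.1165, 0.0664]
orientation: [-90.0, 0.0, 15.2]
force: [-2.1, -0.6, 0.7]
opening: 0.0618
```

```bash
python3 look.py 6 scene wrist; python3 - <<'E'
import cv2,numpy as np
w=cv2.resize(cv2.imread("pics/wrist6.png"),(480,360)); s=cv2.imread("pics/scene6.png")[170:290,230:350];s=cv2.resize(s,(300,300),interpolation=cv2.INTER_CUBIC)
o=np.zeros((360,780,3),np.uint8);o[:,:480]=w;o[:300,480:]=s;cv2.imwrite("pics/c6.png",o)
E
```

```text
6.125 [0.4819 0.1165 0.0664] [-8.999e+01  3.000e-02  1.523e+01] [-2.13 -0.58  0.74] 0.0618
box c,y -0.0004 -0.0022
```

View pics/c6.png

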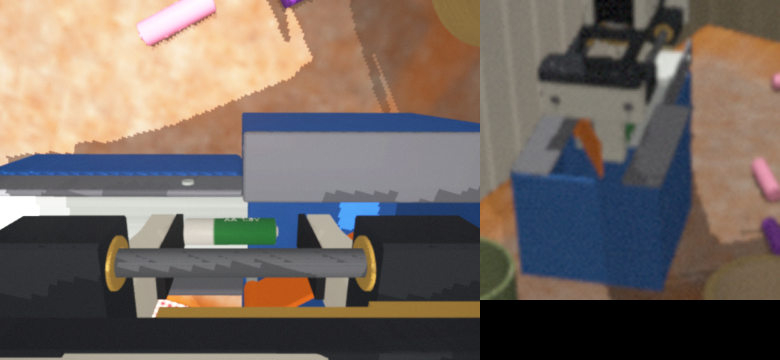

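The battery lies between the pads at the doorway (columns 183 to 277), and the flap is wide open beside the front finger. I'll measure its angle before going on.

```bash
python3 - <<'E'
from h import *
door=np.array([.4797,.1163]);a=np.radians(15.2);d=np.array([-np.sin(a),np.cos(a)]);n=np.array([-d[1],d[0]])
c=cam("scene");w=cam("wrist")
for th in(.8,.9,1.0,1.1,1.2,1.3,1.4,1.5):
    q=door+(.003+.067*np.sin(th))*d+(-.0375+.067*np.cos(th))*n
    print(th,[proj(c,[*q,z]).round(1) for z in(.096,.064)],"wrist*.75",(proj(w,[*q,.096])*.75).round(0))
for x,y in((31,-9.5),(52,-9.5),(31,9.5),(52,9.5)):
    q=door+(x-0.4)/1e3*d+(y-2.2)/1e3*n
    print(x,y,[(proj(w,[*q,z])*.75).round(0) for z in(.066,.096)])
s=cv2.imread("pics/scene6.png");h=cv2.cvtColor(s,cv2.COLOR_BGR2HSV);m=cv2.inRange(h,(5,180,80),(18,255,255))
p=np.argwhere(m[205:260,255:305])[:,::-1]+[255,205];print(p.min(0),p.max(0));print(p[p[:,1]>=p[:,1].max()-3].tolist())
print(s.shape)
cv2.imwrite("pics/c6b.png",np.hstack([cv2.resize(s[195:255,250:310],(400,400),interpolation=cv2.INTER_CUBIC),cv2.resize(cv2.imread("pics/wrist6.png")[270:430,300:500][:, :200],(400,400))[:, :]]))
E
```

```text
0.8 [array([285.9, 224.7]), array([286.5, 238.2])] wrist*.75 [355. 236.]
0.9 [array([282.9, 225.6]), array([283.6, 239.2])] wrist*.75 [363. 246.]
1.0 [array([279.7, 226.4]), array([280.4, 240. ])] wrist*.75 [371. 257.]
1.1 [array([276.4, 227. ]), array([277.2, 240.6])] wrist*.75 [376. 268.]
1.2 [array([273. , 227.4]), array([273.9, 241. ])] wrist*.75 [381. 279.]
1.3 [array([269.6, 227.7]), array([270.5, 241.3])] wrist*.75 [383. 291.]
1.4 [array([266.1, 227.7]), array([267.1, 241.3])] wrist*.75 [385. 303.]
1.5 [array([262.7, 227.6]), array([263.8, 241.2])] wrist*.75 [385. 314.]
31 -9.5 [array([296., 245.]), array([307., 276.])]
52 -9.5 [array([333., 245.]), array([351., 276.])]
31 9.5 [array([297., 214.]), array([309., 240.])]
52 9.5 [array([336., 214.]), array([356., 240.])]
[268 219] [277 236]
[[276, 233], [277, 233], [276, 234], [277, 234], [277, 235], [277, 236]]
(480, 640, 3)
```

View pics/c6b.png

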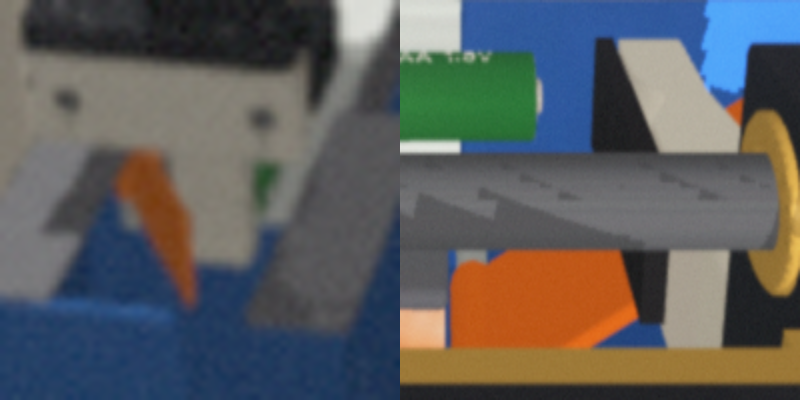

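The flap is at about 1.08 rad, which matches the geometry. Its free edge stays on the front finger until the finger's front face is about 83 mm in. I advance 24 mm more, which is safe, so that the battery tips in.

Request:
{"fn": "step_arm", "kwargs": {"rows": [[[0.41,-0.131,0.482,0,0,0,0],[0.41,-0.131,0.482,0,0,0,0],[0.41,-0.131,0.482,0,0,0,0],[0.41,-0.131,0.482,0,0,0,0],[0.41,-0.1,0.38,0,0,0,0],[0.41,0,0,0,0,0,0],[0.41,0,0,0,0,0,0],[0.41,0,0,0,0,0,0]]]}}

```text
clock: 7.22
tool_pos: [0.4758, 0.1396, 0.0665]
orientation: [-90.0, 0.0, 15.2]
force: [-3.4, 2.3, -0.5]
opening: 0.0616
```

```bash
python3 look.py 7 scene wrist; python3 - <<'E'
import cv2,numpy as np
w=cv2.resize(cv2.imread("pics/wrist7.png"),(480,360)); s=cv2.imread("pics/scene7.png")[170:290,230:350];s=cv2.resize(s,(300,300),interpolation=cv2.INTER_CUBIC)
o=np.zeros((360,780,3),np.uint8);o[:,:480]=w;o[:300,480:]=s;cv2.imwrite("pics/c7.png",o)
E
```

```text
7.225 [0.4758 0.1396 0.0665] [-8.998e+01  1.000e-02  1.523e+01] [-3.38  2.35 -0.48] 0.0616
box c,y 0.0235 -0.0024
```

View pics/c7.png

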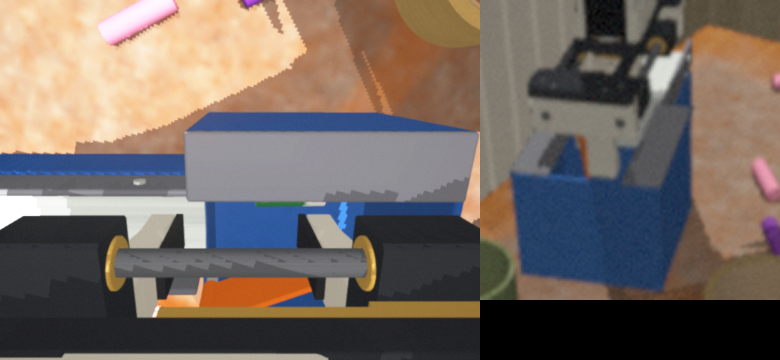

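The battery has dropped into the bin; its green body and white end show at (255 to 325, 204), beyond the doorway. I now lift straight out.

Request:
{"fn": "step_arm", "kwargs": {"rows": [[[0.41,0,0,1,0,0,0],[0.41,0,0,2,0,0,0],[0.41,0,0,3,0,0,0],[0.41,0,0,4,0,0,0],[0.41,0,0,4,0,0,0],[0.41,2,-5,4,0,0,0],[0.41,2,-5.5,2,0,0,0],[0.41,2,-5.5,0,0,0,0],[0.41,2,-5.5,0,0,0,0],[0.41,1,-5.5,0,0,0,0],[0.41,0,0,0,0,0,0],[0.41,0,0,0,0,0,0]]]}}

```text
clock: 8.82
tool_pos: [0.5649, -0.1277, 0.2646]
orientation: [-90.0, -0.1, 15.1]
force: [-0.0, 0.5, 0.2]
opening: 0.0617
```

```bash
python3 look.py 8 scene top; python3 - <<'E'
from h import *
t=cv2.imread("pics/top8.png")[130:310,130:430];s=cv2.imread("pics/scene8.png")[170:290,230:350]
o=np.zeros((480,800,3),np.uint8);o[:300,:500]=cv2.resize(t,(500,300),interpolation=cv2.INTER_CUBIC);o[:300,500:]=cv2.resize(s,(300,300),interpolation=cv2.INTER_CUBIC);cv2.imwrite("pics/c8.png",o[:300])
E
```

```text
8.825 [ 0.5649 -0.1277  0.2646] [-9.003e+01 -8.000e-02  1.514e+01] [-0.02  0.47  0.21] 0.0617
box c,y -0.2578 -0.0183
```

View pics/c8.png

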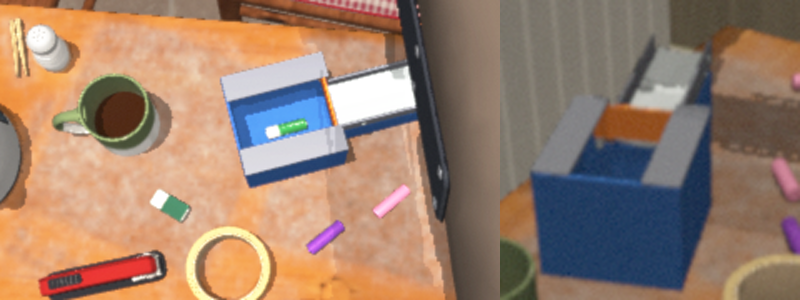

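The battery lies on the bin floor (crop 268 to 308, row 129), the flap is shut, and the bystanders have not moved. I'll check that the battery is at rest, then hand in.

```bash
python3 - <<'E'
from h import *
def g():
    h=cv2.cvtColor(ctrl.snapshot("top"),cv2.COLOR_BGR2HSV);m=cv2.inRange(h,(45,120,80),(80,255,255));return np.argwhere(m[170:230,260:335]).mean(0)
a=g()
for _ in range(6): b=g()
print(a,b); ctrl.close_job()
E
```

```text
[35.81333333 45.34666667] [35.84210526 45.25      ]
the job is handed in; nothing more can be done
```

The battery is in the bin and the flap has swung shut behind it. I handed the job in at about 9 s of the 34 s allowed.

- **Step 1:** I set the jaws in line with the channel, with one finger ahead of the battery and one behind. The front finger held the flap at about 0.68 rad, measured in the scene picture, while the battery's centre was about 31 mm short of the doorway.
- **Step 2:** With the flap at about 1.08 rad, the rear finger pushed the battery's centre to about 6 mm short of the doorway and held it there. I then pushed it a further 24 mm until it dropped in.
- **Leaving:** I lifted the fingers straight out of the slot and moved the arm away.

**Last checks:** The pictures show the battery on the bin floor, moving less than 0.1 pixel over about 0.3 s. The flap looks shut and the fingers are clear. The bystanders in the last crop look unmoved by eye. The marker was outside that crop, and I did not measure any bystander's position. No check failed, and the top and wrist views agreed on the box's position to about 3 mm. The battery's contact force on the flap could not be read directly, but the front finger was always between the two until the battery dropped.

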